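# Free the filter plug of unknown thread

### The job

Pull the clipped-on steel guard straight up off its rail and set it down on the black rubber mat, letting go of it. Then unscrew the grey plug from the filter housing: it may have a left-hand or a right-hand thread, and nothing shows which, so find out by trying; turn it about a quarter turn the way that gives, until it is free, and lift it straight up. Finish while still holding the plug upright in the gripper, at least 7 cm above its seat, and leave everything else where it stands.

Things in the scene. Friction and masses are not known exactly. Their poses are not given: they have to be found in the camera images.
- stand: Filter stand fixed to the table: grey base plate 210 x 130 x 8 mm with a round white housing (68 mm across, rim 72 mm above the table; its axis at local x = -40 mm, y = 0) and behind it a level rail on two posts. Origin: underside of the base, at table height; z up. Its yaw is up to about 0.5 rad either way. It cannot be moved.
- rail_mid (a point): Middle of the rail's top face, 104 mm above the table, at the stand's local x = +45 mm: an aluminium bar, 16 mm thick (local x), 30 mm high, 116 mm long (local y). Two sprung balls in its sides snap over the inner lips of the guard's saddle; about 12 to 18 N straight up pulls the guard off.
- plug_seat (a point): Point on the housing's axis where the underside of the plug's flange sits, 66 mm above the table (6 mm below the housing's rim).
- guard: Loose steel guard (about 0.16 kg, 160 mm long, 46 mm at its widest), clipped on the rail, its axes along the stand's, its arm reaching along local -x over the plug with a clear shield plate. Origin: under the saddle (40 mm wide) that straddles the rail by 26 mm, in the plane of its feet: 78 mm above the table when clipped on; set down it stands on saddle and front foot, origin at the surface.
- guard_grip (a point): Point in the guard's black upright grip fin: guard local x = -20 mm, y = 0, 50 mm above the guard's origin. The fin is 50 mm long (local x), 12 mm thick (local y) and reaches from 16 mm below this point to 14 mm above it. The guard's feet span from 49 mm behind (+x) to 109 mm ahead (-x) of this point.
- plug: Loose grey plastic plug (about 0.12 kg) closing the housing. Origin: on its axis at the underside of its round flange (54 mm across, 4 mm thick). Below, a stem with a 32 mm cross lug reaches 14 mm down, hidden. At the start it is locked, its local x along the stand's x within 0.05 rad. Its quick thread is right- or left-handed from case to case; nothing outside shows which.
- plug_knob (a point): Middle of the plug's round fluted knob, on its axis 18 mm above its origin: 30 mm across, 28 mm high; a raised rib on top points along local +x. Turned the wrong way the plug stops dead after 0.15 to 0.3 rad, fingers may slip; the right way (right-hand: counter-clockwise from above) it turns easily on without rising, lifts out at 1.2 to 1.7 rad from the start, stops at 1.77.
- mat: Flat black rubber mat fixed on the table, 200 (x) x 180 (y) x 4 mm, to the left or to the right of the stand (the white tray is then on the other side). Origin: centre of its underside.
- tray: White open tray fixed on the table, 190 (x) x 170 (y) mm, walls 45 mm high. Origin: centre of its underside.
- coupling: A short brass pipe coupling (ring, 48 mm across, 30 mm tall), standing in the white tray; not part of the job. Origin on its underside.
- old_cap: An old round grey cap (68 mm flange, 28 mm tall), lying in the white tray; not part of the job. Origin on its underside.
- detergent: A white bottle, 76 mm across and 210 mm tall, standing at the back; not part of the job. Origin on its underside.
- jar: A glass jar with a metal lid, 72 mm across and 100 mm tall, standing at the back; not part of the job. Origin on its underside.
- cup: A clear measuring cup, 76 mm across and 85 mm tall; not part of the job. Origin on its underside.
- can: An aluminium can, 66 mm across and 130 mm tall; not part of the job. Origin on its underside.
- wrench: A steel wrench, 180 mm long, lying on the table at the back; not part of the job.

How it is judged (in metres and radians):
On the way, in this order (a step that is already met when the one before it is completed fails the run):
1. the guard is pulled clear of its rail (z of guard in the frame of stand above 0.108 m), for 0.1 s.
2. the guard lies on the mat, let go (contact force between guard and mat above 0.4 N and contact force between guard and stand below 0.1 N and x of guard_grip in the frame of mat between -0.1 and 0.1 m and y of guard_grip in the frame of mat between -0.09 and 0.09 m and linear speed of guard below 0.03 m/s and contact force between the fingers and guard below 0.05 N), for 0.2 s.
3. the plug is turned well round while still in its seat (angle between the x axis of plug and the x axis of stand, either way round above 0.85 rad and distance between plug and plug_seat below 0.008 m), for 0.1 s.
At the end, for the whole second after the job is handed in: The plug is held still in the fingers, upright within 17 degrees, at least 60 mm above its seat, touching nothing but the fingers; the guard rests on the mat (middle of its grip fin over the mat), off the stand and let go (all of step 2 and z of plug in the frame of stand above 0.126 m and angle between plug's own z axis and vertical below 0.3 rad and contact force between the fingers and plug above 1 N and contact force between plug and stand below 0.05 N and contact force between plug and guard below 0.05 N and contact force between plug and tray below 0.05 N and contact force between plug and mat below 0.05 N and linear speed of plug below 0.03 m/s); the arm keeps its last pose, push and grip.
It fails at once if a bystander (coupling, old cap, detergent bottle, jar, cup, can or wrench) is moved by more than 3 cm (distance of any of coupling, old_cap, detergent, jar, cup, can, wrench from where it was at the start of the episode above 0.03 m).
It also fails if it takes over 54 s, if anything falls off the work surface, if the arm or the gripper's body presses on something with over 40 N, if the wrist force passes 120 N, or if a joint passes its speed limit or range.

### The arm

A 6-joint arm with a two-finger parallel gripper is mounted at the origin on the work surface. World frame = base frame: x ahead of the robot, y to its left, z up, the work surface at z = 0. Lengths are in m, angles in degrees, forces in N, time in s.
With the tool pointing down it reaches from about 0.325 to 0.85 m from the base axis. Payload 15.5 kg.
Tool frame: the origin (TCP) lies at the very end of the fingers, on their centre line; the grasp point (between the pads) lies arm.grip_depth behind it (arm.grip_depth is the distance from the TCP to the grasp point, in m); z points along the fingers, y is the line along which they close (so a half turn about z gives the same grasp; the last joint's range is limited). The gripper opens to 91 mm and grips with 3 to 60 N. Pads are 32 mm wide; open, the fingers measure 118 mm over their backs; the gripper's body (76 mm by 178 mm) begins 60 mm behind the grasp point.
Start: joints at [65.69, 28.281, 77.091, -0, 74.628, -5.472], TCP at [0.202, 0.592, 0.214] pointing down, gripper open.
Joint ranges: [-166.48, 166.48], [-47.26, 123.95], [12.59, 153.08], [-70.14, 250.14], [6.76, 159.57], [-176.63, 176.63]. Speed limits (degrees/s): [108.29, 108.29, 147.25, 172.46, 172.46, 172.46].

### API

Orientations are given as a 3x3 rotation matrix whose columns are the frame's x, y, z axes.
In Python, from rig import arm gives the robot as it stands. Calls block until the motion is done:
- arm.move_to(position, orientation): joint-space move of the TCP to a pose.
- arm.move_l(position, orientation=None, feed=0.15): straight line of the TCP; orientation=None keeps the orientation; feed is the mean speed in m/s.
- arm.move_joints(angles): joint-space move.
- arm.grip(opening): finger opening in m; the grip force is fixed at half the most; returns when the fingers have stopped.
- arm.sleep(seconds).
- arm.solve_ik(position, orientation): joint angles nearest the present ones, or None.
- arm.snapshot(name): name is "side" or "top"; returns the picture (400x640x3 uint8, red, green, blue); there is no depth.
- arm.get_calibration(name): a dict with "intrinsics" (3x3 intrinsics, pixels), "cam_to_world" (4x4, takes a point from camera to world coordinates). Camera axes: x right, y down, z forward; pixel columns grow to the right and rows downward; lengths in m; the calibration is good to about 2 mm. A picture is of the moment at which its call begins. get_calibration takes no time and is no camera call.
A pose or a line that the arm cannot do raises arm.Unreachable and nothing moves.
- arm.sign_off(): hands the job in; it is judged then, once.
Readings, each from a call of its own:
- arm.current_t(): time.
- arm.current_joint_positions(): joint angles.
- arm.current_dq(): joint speeds.
- arm.current_tau(): joint torques, N m.
- arm.current_ee_pos(): TCP position.
- arm.current_tool_rot(): TCP orientation.
- arm.current_force(): force on the tool from outside, world axes, zero at the start.
- arm.current_torque(): the same for the moment, N m.
- arm.current_width(): finger opening in m.
- arm.current_grasp_force(): force on a finger pad.
Only numpy, scipy, OpenCV 4.12 (cv2) and the standard library are available. Lean on these libraries where they do the work, as an engineer would, in place of code of your own. Each camera call takes 0.05 s, during which the arm holds its last target. There are 200 camera calls.

## Working session

There is one attempt and no reset: what is moved stays moved. The work goes in short steps, each a Python script; the robot and the scene stay as the last script left them, time stands still between calls to the robot, and variables do not carry over. Pictures are saved under pics/ and viewed, at most 10 in all, crops included, and the job is handed in when it is done.

```bash
ls; mkdir -p pics; python3 - <<'E'
from rig import arm
import cv2, numpy as np
np.set_printoptions(precision=4,suppress=True)
for n in("top","side"):
    im=arm.snapshot(n); cv2.imwrite(f"pics/{n}0.png",im[:,:,::-1]); c=arm.get_calibration(n); print(n,c["intrinsics"],c["cam_to_world"])
print(arm.grip_depth,arm.current_t(),arm.current_tool_rot(),arm.current_width())
E
```

```text
pics
top [[493.7974   0.     329.4253]
 [  0.     493.7974 192.4027]
 [  0.       0.       1.    ]] [[ 0.0084 -0.981   0.1939  0.3005]
 [-1.     -0.0084  0.0005 -0.0017]
 [ 0.0011 -0.1939 -0.981   1.4931]
 [ 0.      0.      0.      1.    ]]
side [[366.1688   0.     323.6216]
 [  0.     366.1688 201.5596]
 [  0.       0.       1.    ]] [[-0.9728 -0.1     0.209   0.4141]
 [-0.2315  0.463  -0.8556  0.7214]
 [-0.0112 -0.8807 -0.4736  0.5068]
 [ 0.      0.      0.      1.    ]]
0.0188 0.1 [[-0.9464  0.3229 -0.0004]
 [ 0.3229  0.9464 -0.001 ]
 [ 0.0001 -0.0011 -1.    ]] 0.09137484670859213
```

View pics/top0.png

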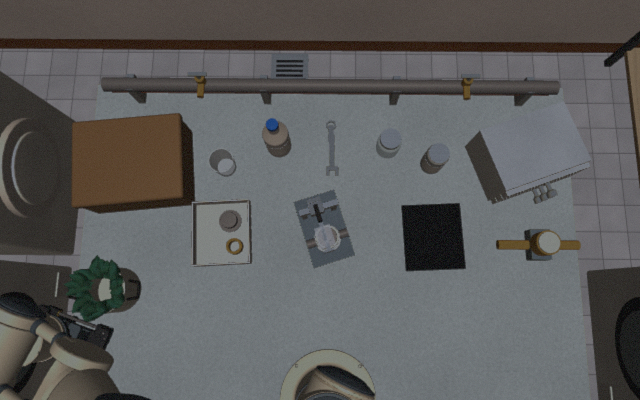

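View pics/side0.png

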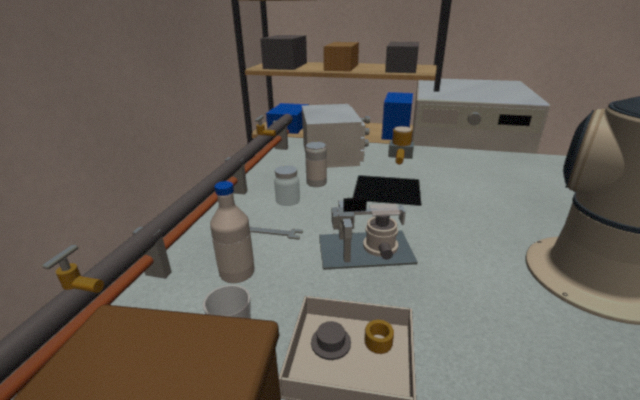

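The top view shows the stand at about (323,230), its guard fin near (318,213), and the housing near (326,238). The mat is at about (433,237), on the robot's right, and the tray is at (221,233). Next I'll measure them using masks and zoom in.

```bash
cat > h.py <<'E'
import cv2, numpy as np
from rig import arm
np.set_printoptions(precision=4,suppress=True)
def ray(n,uv):
    c=arm.get_calibration(n); T=c["cam_to_world"]; d=T[:3,:3]@np.linalg.solve(c["intrinsics"],[uv[0],uv[1],1.]); return T[:3,3],d
def plane(n,uv,z):
    o,d=ray(n,uv); return o+d*(z-o[2])/d[2]
def proj(n,p):
    c=arm.get_calibration(n); T=c["cam_to_world"]; q=c["intrinsics"]@(T[:3,:3].T@(np.asarray(p)-T[:3,3])); return q[:2]/q[2]
def down(a):  # tool down, closing line (y) at world angle a (rad)
    y=np.array([np.cos(a),np.sin(a),0]); z=np.array([0,0,-1.]); return np.c_[np.cross(y,z),y,z]
E
python3 - <<'E'
from h import *
im=cv2.imread("pics/top0.png"); hsv=cv2.cvtColor(im,cv2.COLOR_BGR2HSV)
print("px base",hsv[255,320],hsv[200,345-10],"table",hsv[280,380],"mat",hsv[235,430],"fin",hsv[212,318])
m=(hsv[:,:,2]<45).astype(np.uint8); m[:,:380]=0;m[:,490:]=0;m[:190]=0;m[285:]=0
r=cv2.minAreaRect(max(cv2.findContours(m,0,2)[0],key=cv2.contourArea)); c=[plane("top",p,.004) for p in cv2.boxPoints(r)]
print("mat",np.array(c),np.mean(c,0))
cv2.imwrite("pics/crop.png",cv2.resize(im[180:280,280:370],None,fx=6,fy=6,interpolation=cv2.INTER_CUBIC))
cv2.imwrite("pics/crops.png",cv2.resize(cv2.imread("pics/side0.png")[170:280,310:430],None,fx=5,fy=5,interpolation=cv2.INTER_CUBIC))
E
```

```text
px base [101  44  82] [106  41 117] table [101  16 126] mat [23 31 33] fin [18 39 33]
mat [[ 0.5556 -0.2209  0.004 ]
 [ 0.5701 -0.4004  0.004 ]
 [ 0.3687 -0.406   0.004 ]
 [ 0.3549 -0.2311  0.004 ]] [ 0.4623 -0.3146  0.004 ]
```

View pics/crop.png

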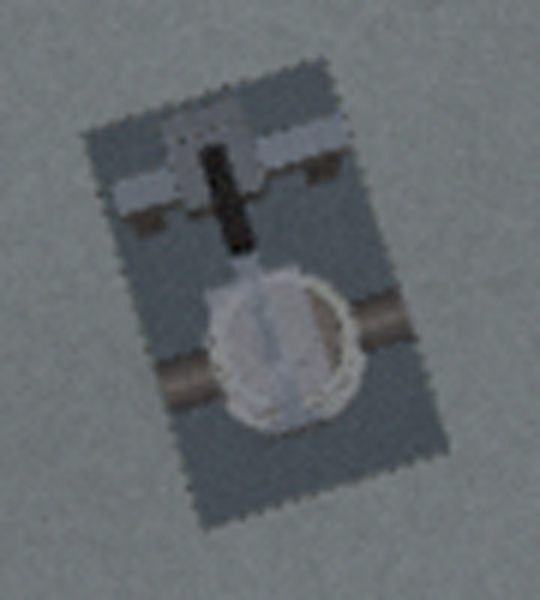

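View pics/crops.png

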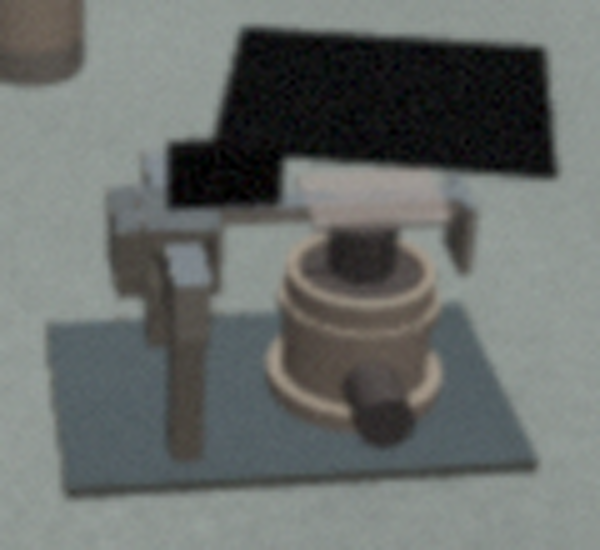

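The crops show the base corners at crop pixels (82,132), (325,60), (450,452) and (207,530). The black fin runs from (213,145) to (240,250), and the housing is at about (287,350). The shield sits over the plug, and the spout stubs are low on the sides.

```bash
python3 - <<'E'
from h import *
im=cv2.imread("pics/top0.png"); hsv=cv2.cvtColor(cv2.GaussianBlur(im,(3,3),0),cv2.COLOR_BGR2HSV)
P=np.array([(82,132),(325,60),(450,452),(207,530)])/6+[279.6,179.6]
c=np.array([plane("top",p,.008) for p in P]); print(c)
# refine: blue-grey mask outline
m=((hsv[:,:,1]>30)&(abs(hsv[:,:,0].astype(int)-104)<10)).astype(np.uint8); M=np.zeros_like(m); M[180:280,280:370]=m[180:280,280:370]
h=cv2.convexHull(np.vstack([k for k in cv2.findContours(M,0,1)[0] if cv2.contourArea(k)>30])); r=cv2.minAreaRect(h); c2=np.array([plane("top",p,.008) for p in cv2.boxPoints(r)])
print("rect",c2, c2.mean(0))
for q in(c,c2):
    e=np.linalg.norm(q-np.roll(q,-1,0),axis=1); print("sizes",e)
ctr=c.mean(0); x=(c[0]+c[1]-c[2]-c[3])[:2]; yaw=np.arctan2(x[1],x[0]); print("yaw deg",np.degrees(yaw),ctr)
R=lambda a:np.array([[np.cos(a),-np.sin(a)],[np.sin(a),np.cos(a)]])
def W(lx,ly,z): return np.r_[ctr[:2]+R(yaw)@[lx,ly],z]
print("plug",W(-40,0,0) if 0 else W(-.04,0,.066),"grip",W(.025,0,.128))
for nm,p in dict(finA=W(.05,0,.142),finB=W(0,0,.142)).items():
    t=proj("top",p); print(nm,"top crop",(t-[279.6,179.6])*6,"side crop",(proj("side",p)-[309.6,169.6])*5)
p=W(-.04,0,.098);print("knobtop side crop",(proj("side",p)-[309.6,169.6])*5)
# fin masks, two views
def cen(n,f,b):
    g=cv2.imread(f).max(2); x0,y0,x1,y1=b; k=(g[y0:y1,x0:x1]<42).astype(np.uint8); cc=max(cv2.findContours(k,0,2)[0],key=cv2.contourArea); mo=cv2.moments(cc); return np.array([mo['m10']/mo['m00']+x0,mo['m01']/mo['m00']+y0])
a=cen("top","pics/top0.png",(308,198,328,226)); print("fin px",a,"at z.135",plane("top",a,.135))
E
```

```text
[[ 0.5645  0.1093  0.008 ]
 [ 0.603  -0.0142  0.008 ]
 [ 0.4041 -0.0778  0.008 ]
 [ 0.3646  0.0428  0.008 ]]
rect [[ 0.5638  0.1083  0.008 ]
 [ 0.6037 -0.015   0.008 ]
 [ 0.4051 -0.0763  0.008 ]
 [ 0.3672  0.0442  0.008 ]] [0.485  0.0153 0.008 ]
sizes [0.1293 0.2088 0.1269 0.2107]
sizes [0.1296 0.2078 0.1263 0.2068]
yaw deg 18.074067881046425 [0.4841 0.015  0.008 ]
plug [0.446  0.0026 0.066 ] grip [0.5078 0.0228 0.128 ]
finA top crop [230.1623 152.6513] side crop [185.523  135.6858]
finB top crop [262.5985 254.9534] side crop [300.2666 130.1754]
knobtop side crop [384.2605 213.6955]
fin px [317.5053 213.4175] at z.135 [0.5092 0.0317 0.135 ]
```

The fin and knob sit about 3 px off what the base outline predicts, so I'll measure them directly by triangulating both views.

```bash
python3 - <<'E'
from h import *
T=lambda p:np.array(p)/6+[279.6,179.6]
S=lambda p:np.array(p)/5+[309.6,169.6]
def tri(a,b):
    o1,d1=ray("top",a);o2,d2=ray("side",b); d1/=np.linalg.norm(d1); d2/=np.linalg.norm(d2)
    t=np.linalg.lstsq(np.c_[d1,-d2],o2-o1,rcond=None)[0]; p,q=o1+t[0]*d1,o2+t[1]*d2; return (p+q)/2,np.linalg.norm(p-q)*1e3
for k,s in enumerate([(48,325),(468,303),(535,467),(68,485)]): print("base side z.008",plane("side",S(s),.008))
for nm,a,b in [("fin back top",(213,145),(168,142)),("fin front top",(240,250),(283,148))]: print(nm,tri(T(a),S(b)))
print("side knob/flange: rim centre z.072",plane("side",S((360,272)),.072),"top rim",plane("top",T((287,350)),.072))
print("rail ends top z.104",plane("top",T((115,197)),.104),plane("top",T((348,131)),.104), "near rail end side", plane("side",S((187,263)),.104))
g=cv2.imread("pics/top0.png").max(2); k=np.zeros_like(g); k[198:226,308:328]=(g[198:226,308:328]<45)
cc=max(cv2.findContours(k,0,1)[0],key=cv2.contourArea); bx=cv2.boxPoints(cv2.minAreaRect(cc)); print(np.array([plane("top",p,.142) for p in bx]))
E
```

```text
base side z.008 [ 0.6051 -0.0102  0.008 ]
base side z.008 [ 0.4048 -0.0747  0.008 ]
base side z.008 [0.3703 0.0528 0.008 ]
base side z.008 [0.5664 0.1093 0.008 ]
fin back top (array([0.5364, 0.0386, 0.1422]), np.float64(2.6541161363797716))
fin front top (array([0.4884, 0.0256, 0.1379]), np.float64(3.1463661649360093))
side knob/flange: rim centre z.072 [0.4542 0.0118 0.072 ] top rim [0.4477 0.0037 0.072 ]
rail ends top z.104 [0.5163 0.0857 0.104 ] [ 0.549  -0.0245  0.104 ] near rail end side [0.5227 0.0723 0.104 ]
[[0.531  0.0437 0.142 ]
 [0.5345 0.032  0.142 ]
 [0.488  0.0183 0.142 ]
 [0.4846 0.0299 0.142 ]]
```

The fin measures 48.5 x 12 mm at (0.5095, 0.031) with yaw about 17°, which means the guard sits a few mm along the rail. Both views agree, so I'll grasp it and pull.

```bash
python3 - <<'E'
from h import *
a=np.radians(17); j6=[]
best=None
for s in (90,-90):
    R=down(a+np.radians(s)); q=arm.solve_ik([.5085,.0307,.116],R); print(s,q)
    if q is not None and (best is None or abs(q[5])<best[0]): best=(abs(q[5]),R)
R=best[1]; np.save("R.npy",R)
arm.move_to([.5085,.0307,.25],R); arm.grip(.05)
arm.move_l([.5085,.0307,.117],feed=.12); print("F",arm.current_force())
arm.grip(0.0); print(arm.current_width(),arm.current_grasp_force(),arm.current_force(),arm.current_t())
for z in np.arange(.121,.165,.004):
    arm.move_l([.5085,.0307,z],feed=.05); print(round(z,3),arm.current_force(),arm.current_width())
arm.move_l([.5085,.0307,.24],feed=.15); print(arm.current_force(),arm.current_width(),arm.current_t())
for n in("top","side"): cv2.imwrite(f"pics/{n}1.png",arm.snapshot(n)[:,:,::-1])
A=cv2.imread("pics/top1.png")[140:300,240:400]; B=cv2.imread("pics/side1.png")[90:270,290:470]
cv2.imwrite("pics/c1.png",np.hstack([cv2.resize(A,(400,400)),cv2.resize(B,(400,400))]))
E
```

```text
90 [  -3.2637   26.4288   99.8179   -0.       53.7533 -110.2637]
-90 [-3.2637 26.4288 99.8179 -0.     53.7533 69.7363]
F [0.2465 0.4155 0.6227]
0.011726576295307644 29.998641908168793 [-0.087  -0.5162  1.5626] 5.0833
0.121 [-0.5132 -0.0941 -1.1876] 0.011685951130913289
0.125 [-0.1446  0.2173  1.559 ] 0.01149842256253623
0.129 [-0.0045  0.6905 -1.5846] 0.011558219231212228
0.133 [ 1.0686 -0.1846 -1.7573] 0.011662665942324778
0.137 [ 0.2065  0.3805 -1.5868] 0.011830947580501155
0.141 [ 0.3054 -0.3742 -1.8228] 0.011850552588465334
0.145 [ 0.0931  0.2189 -1.7686] 0.012022166880707112
0.149 [-0.4153  0.2559 -2.092 ] 0.01190921183484763
0.153 [-0.5751  0.3659 -2.0351] 0.011987784558192906
0.157 [-0.9296 -0.4942 -0.7826] 0.011776354449397073
0.161 [-0.0767 -0.5229 -1.7098] 0.012117902877458467
0.165 [ 0.0076  0.06   -1.4933] 0.012180667513075082
[-0.452  -0.7877 -2.4191] 0.011846587219668447 8.7333
```

View pics/c1.png

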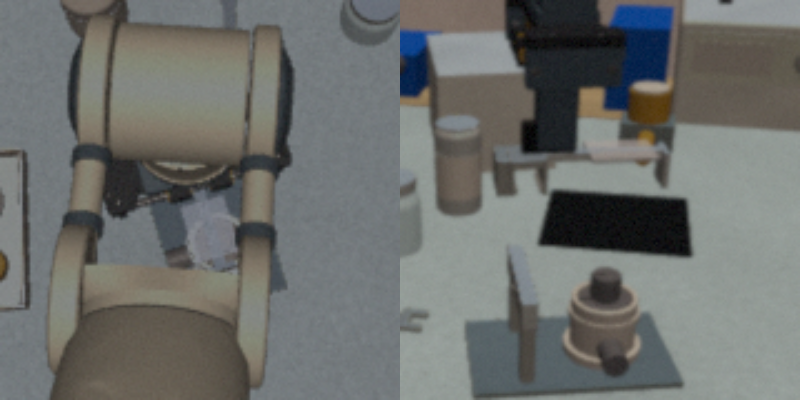

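The guard is off the rail, level and held, with the fin between the fingers at about (550,115) in the crop. Next I'll set it on the mat.

```bash
python3 - <<'E'
from h import *
R0=np.load("R.npy"); a=np.radians(-13); Rz=np.array([[np.cos(a),-np.sin(a),0],[np.sin(a),np.cos(a),0],[0,0,1]]); R=Rz@R0
x,y=.4623+.028,-.3146+.002
arm.move_to([x,y,.2],R)
arm.move_l([x,y,.06],feed=.15); print(arm.current_force(),arm.current_t())
z=.06
while z>.036:
    z-=.0015; arm.move_l([x,y,z],feed=.04); f=arm.current_force()[2]
    if z<.05: print(round(z,4),f)
    if f>4: break
arm.grip(.05); arm.sleep(.2); print(arm.current_width(),arm.current_t())
arm.move_l([x,y,.16],feed=.2)
arm.move_to([.43,-.12,.25],R); print(arm.current_t())
for n in("top","side"): cv2.imwrite(f"pics/{n}2.png",arm.snapshot(n)[:,:,::-1])
A=cv2.imread("pics/top2.png")[170:290,290:490]; B=cv2.imread("pics/side2.png")[150:270,300:500]
cv2.imwrite("pics/c2.png",np.vstack([cv2.resize(A,(500,300)),cv2.resize(B,(500,300))]))
E
```

```text
[ 0.3684 -0.2581 -1.3515] 11.2167
0.0495 -1.35574836210052
0.048 -2.0581619086398195
0.0465 -1.7908459201545348
0.045 -1.9512800786247069
0.0435 -2.2077268291048
0.042 10.783422102698987
0.05048998757368765 15.15
16.775
```

View pics/c2.png

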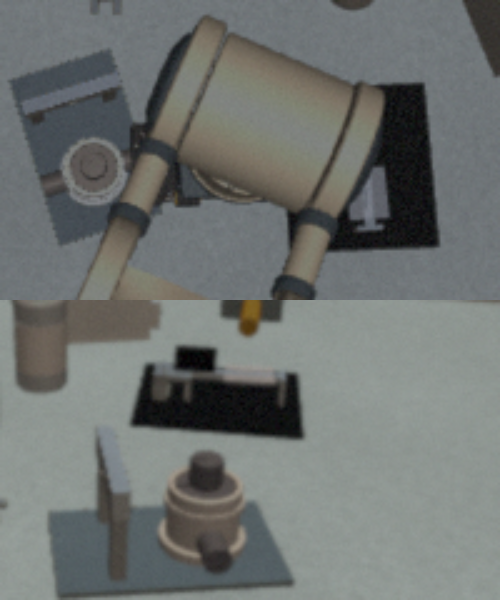

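The guard stands on the mat and the plug is exposed, with the knob at about (328,235) in the top view and (383,213) in the side view. I'll measure the housing axis.

```bash
python3 - <<'E'
from h import *
im=cv2.imread("pics/top2.png"); g=im[200:275,300:358].astype(int)
k=((g[:,:,2]-g[:,:,0]>-2)&(g.max(2)>115)).astype(np.uint8)   # warm and bright: rim
cs=cv2.findContours(k,0,1)[0]; h=cv2.convexHull(np.vstack([c for c in cs if cv2.contourArea(c)>8 or len(c)>8]))
(c,r)=cv2.minEnclosingCircle(h); e=cv2.fitEllipse(h); print("rim",c,r,e)
for q in (c,e[0]):print(plane("top",np.array(q)+[300,200],.072))
print("expected r px",.034*493.8/1.42)
d=cv2.GaussianBlur(cv2.resize(im[200:275,300:358],None,fx=6,fy=6,interpolation=2),(5,5),0)
cv2.imwrite("pics/c3.png",np.hstack([d,cv2.resize(cv2.imread("pics/side2.png")[200:275,355:413],None,fx=6,fy=6,interpolation=2)]))
E
```

```text
rim (43.0, 41.5) 35.387245178222656 ((35.90144348144531, 37.426300048828125), (39.140724182128906, 82.3340835571289), 14.80349349975586)
[ 0.4378 -0.0412  0.072 ]
[ 0.4494 -0.0207  0.072 ]
expected r px 11.823380281690142
```

View pics/c3.png

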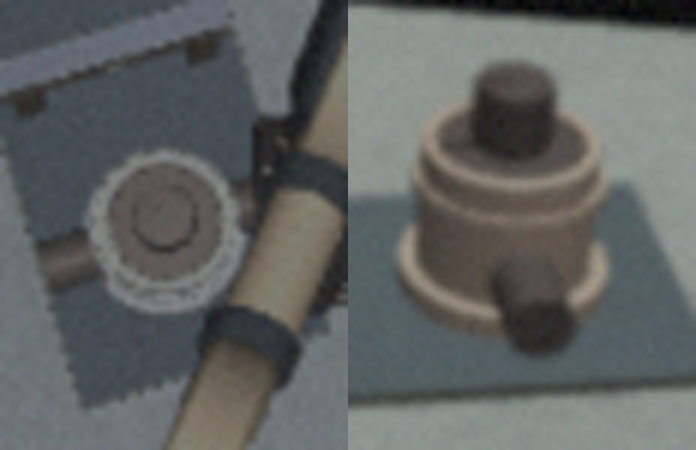

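The flange disc is centred at crop (167,222) in the top view. In the side view the knob top is at (165,84) and the rim ellipse at (160,147).

```bash
python3 - <<'E'
from h import *
T=lambda p:np.array(p)/6+[299.6,199.6]
S=lambda p:np.array(p)/6+[354.6,199.6]
print("flange top",plane("top",T((167,222)),.070),"knob top",plane("top",T((165,217)),.098))
print("side knob",plane("side",S((165,84)),.098),"side rim",plane("side",S((160,147)),.072))
for a in (17.5+90,17.5,17.5-90,17.5+45,17.5-45,17.5+135): 
    q=arm.solve_ik([.448,.004,.075],down(np.radians(a))); print(a,q[5] if q is not None else None)
E
```

```text
flange top [0.4518 0.0037 0.07  ] knob top [0.4511 0.0046 0.098 ]
side knob [0.4549 0.0103 0.098 ] side rim [0.4549 0.0124 0.072 ]
107.5 -114.63318766622764
17.5 -24.633187666227634
-72.5 65.36681233377236
62.5 -69.63318766622763
-27.5 20.36681233377239
152.5 -159.6331876662276
```

```bash
python3 - <<'E'
from h import *
p=np.array([.451,.005])
arm.move_to([*p,.18],down(np.radians(62.5))); 
for a in (62.5,-27.5):
    R=down(np.radians(a)); u=R[:2,1]
    arm.grip(.055)
    arm.move_to([*p,.13],R); arm.move_l([*p,.0765],feed=.12); f0=arm.current_force(); arm.grip(0); arm.sleep(.15)
    f=np.mean([arm.current_force() for _ in range(1)],0); print(a,arm.current_width(),arm.current_grasp_force(),f,"along",f[:2]@u,"ee",arm.current_ee_pos(),arm.current_torque())
    if a>0: arm.grip(.055); arm.move_l([*p,.13],feed=.15)
print(arm.current_joint_positions(),arm.current_t())
E
```

```text
62.5 0.029185600982577865 30.001570880413055 [-0.5322  2.0161  7.2026] along 1.5425813134545299 ee [0.4513 0.0051 0.0768] [ 0.3958  0.0654 -0.0282]
-27.5 0.029495369751471504 30.00178724527359 [6.1375 0.841  2.4689] along 5.0556745314776235 ee [0.4528 0.0048 0.0772] [-0.0628 -0.8692 -0.0201]
[ -6.9579  26.7122 109.7465   0.0023  43.3331  20.5392] 24.8667
```

Both grips are centred, with about 29.5 mm opening and small side forces. Next I'll try the thread counter-clockwise (-j6) in small steps.

```bash
python3 - <<'E'
from h import *
q=arm.solve_ik([.4525,.005,.0768],down(np.radians(-27.5))); arm.move_joints(q); q=np.array(q,float)
np.save("q0.npy",q); print(arm.current_force(),arm.current_torque(),q)
for d in range(4,25,4):
    k=q.copy(); k[5]-=d; arm.move_joints(k); t=arm.current_torque()[2]; print(d,t,arm.current_joint_positions()[5],arm.current_tau()[5],arm.current_force())
    if abs(t)>.45: break
print(arm.current_t())
E
```

```text
[2.1738 0.2111 4.3971] [-0.1372 -0.2808  0.0179] [ -6.935   26.8055 109.6358  -0.      43.5587  20.565 ]
4 0.013241955338715458 16.605427484966608 -0.7674282230436802 [ 1.707  -1.0135  6.6243]
8 0.04346216290742903 12.616426200962257 -0.6142695061862469 [ 2.5528 -0.4673  5.3506]
12 0.010149431236267428 8.61634697887489 -0.617206022143364 [3.7402 0.6676 5.7072]
16 0.013681794633773918 4.61678145152866 -0.6190365739166737 [3.2906 0.1107 6.0808]
20 0.01174529501907813 0.6152953676580986 -0.6189310178160667 [3.324  0.6914 5.7632]
24 0.005520397836403387 -3.3839325943939063 -0.6181570328772068 [2.8737 1.0647 6.0022]
26.6167
```

There's no stop by 24° (0.42 rad) and almost no torque, so the thread is right-handed. I'll turn on to near the end stop, then lift.

```bash
python3 - <<'E'
from h import *
q=np.load("q0.npy")
for d in (45,65,85,95,98,100):
    k=q.copy(); k[5]-=d; arm.move_joints(k); t=arm.current_torque()[2]; print(d,t,arm.current_force())
    if abs(t)>.25: break
arm.sleep(.15); p=np.array([.4525,.005]); z=arm.current_ee_pos()[2]
R=arm.current_tool_rot()
for i in range(6):
    z+=.004; arm.move_l([*p,z],feed=.05); f=arm.current_force(); print(round(z,4),f,arm.current_width())
    if f[2]<-12: print("STUCK"); break
else:
    arm.move_l([*p,z+.1],feed=.12); print(arm.current_force(),arm.current_width(),arm.current_ee_pos())
print(arm.current_t())
for n in("top","side"): cv2.imwrite(f"pics/{n}4.png",arm.snapshot(n)[:,:,::-1])
A=cv2.imread("pics/top4.png")[170:290,290:490]; B=cv2.imread("pics/side4.png")[120:270,320:520]
cv2.imwrite("pics/c4.png",np.vstack([cv2.resize(A,(400,240)),cv2.resize(B,(400,300))]))
E
```

```text
45 0.08805475751542477 [ 2.4809 -0.0883  5.3569]
65 0.07003373025883457 [ 1.9958 -0.7187  4.7806]
85 0.06590480361218028 [ 2.7749 -0.4012  5.4411]
95 0.12432343049172537 [ 2.738  -1.1807  5.4112]
98 0.006119971273969434 [3.1979 0.8804 5.8748]
100 -0.07458451421057798 [4.7424 3.3809 5.7274]
0.0811 [ 3.9255  1.1541 -0.6446] 0.029316051345473007
0.0851 [-1.1617  0.5589  1.81  ] 0.029240684332103153
0.0891 [ 0.0244 -0.9249 -1.3438] 0.02924354260560837
0.0931 [-0.2378 -0.2175 -1.3169] 0.02878564304516542
0.0971 [ 0.7445  0.5329 -1.5396] 0.029297360806645113
0.1011 [ 0.5263 -0.01   -0.9018] 0.02889288291857662
[ 0.9022 -0.7591 -1.5133] 0.029525942014008176 [0.4521 0.005  0.2004]
31.3833
```

View pics/c4.png

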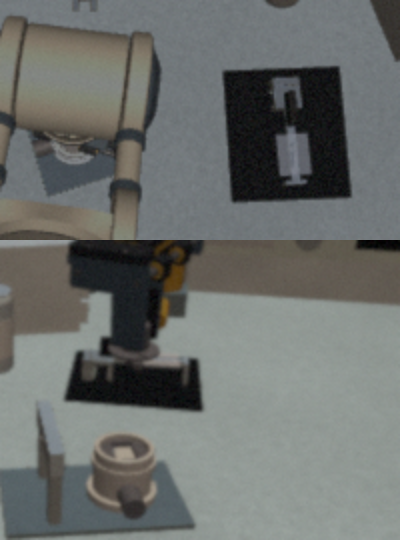

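The plug is held upright at crop (135,350), about 12 cm above the now-empty housing. The guard stands fully on the mat.

```bash
python3 -c "
from rig import arm
arm.sleep(.4); print(arm.current_grasp_force(),arm.current_t()); print(arm.sign_off())"
```

```text
29.99859720468521 31.8833
the job is handed in; nothing more can be done
None
```

The job is handed in at 31.9 s of 54 s (no verdict was returned): the guard stands on the mat, released, and the plug, which turned out to be right-hand threaded, is held upright about 12 cm above its seat.

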